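# Sort the washed tumblers: sound ones to drain, cracked one out

## Robot

A 6-joint arm with a two-finger parallel gripper is mounted at the origin on the work surface. World frame = base frame: x ahead of the robot, y to its left, z up, the work surface at z = 0. Lengths are in m, angles in rad, forces in N, time in s.
With the tool pointing down it reaches from about 0.3 to 0.875 m from the base axis. Payload 6.4 kg.
Tool frame: the origin (TCP) lies midway between the tips of the shut fingers; the grasp point (between the pads) lies 19 mm behind it; z points along the fingers, y is the line along which they close (so a half turn about z gives the same grasp; the last joint's range is limited). The gripper opens to 85 mm and grips with 20 to 120 N. Pads are 22 mm wide; open, the fingers measure 114 mm over their backs; the gripper's body (76 mm by 85 mm) begins 54 mm behind the grasp point. The pads swing forward as they close: fully open they stand 13 mm farther back than shut.
Start: joints at [-1.498, 0.181, 1.607, -0, 1.354, -0.206], TCP at [0.158, -0.553, 0.231] pointing down, gripper open.
Joint ranges: [-2.99, 2.99], [-0.89, 2.07], [0.3, 2.58], [-1.14, 4.28], [0, 2.63], [-3.12, 3.12]. Speed limits (rad/s): [2.57, 2.57, 3.01, 3.14, 3.14, 3.14].

## Interface

Orientations are given as a unit quaternion [w, x, y, z].
In Python, from bench import get_obs, camera, hand_in gives the robot as it stands.
- The arm moves only by the tool carry_out, never from a script. Its argument "plan" is a list that holds one entry, the list of rows, each a list of 7 numbers: the shift along the world's x, y, z in m, then the turn, a rotation vector about the world's x, y, z in rad, then the opening, from 0 (shut) to 1 (fully open). In form: [[[x, y, z, rx, ry, rz, hand], ...]]. A call has exactly 5 rows; each row is the pose to reach, as a shift and turn from the pose commanded when the call began; what a row does not reach only later rows make up. A row lasts 1/12 s, in which the tool goes at most 41.7 mm and 7.16 degrees, less where a joint would pass 70% of its speed; a pose out of reach is approached as far as the arm can. A call with a gripper value outside its range is refused whole. The fingers move at their own pace and stop on an object; the grip force is fixed at half the most. Time passes only in rows, so rows that repeat a pose let the fingers close, or fill a call up. It gives the time, the measured TCP pose, the force, the opening and the grip force at its end, in the units of the state.
- get_obs(): the state, without advancing time (a new reading comes with each control period).
- camera(name): name is "scene" or "top"; returns a dict with "pixels" (400x640x3 uint8, red, green, blue), "z_map" (400x640 float32, m along the optical axis (not along the pixel's ray), 0 where there is no reading), "camera_matrix" (3x3 intrinsics, pixels), "cam_to_world" (4x4, takes a point from camera to world coordinates). Camera axes: x right, y up, looking along -z (the intrinsics and any distortion apply to the point x, -y, -z); pixel columns grow to the right and rows downward; lengths in m; the calibration is good to about 2 mm. A picture is of the moment at which its call begins.
- hand_in(): hands the job in; it is judged then, once.
The state is a dict: "time_s": time; "q": joint angles; "dq": joint speeds; "joint_efforts": joint torques, N m; "eef_pos": TCP position; "eef_rot": TCP orientation; "wrist_force": force on the tool from outside, world axes, zero at the start; "torque": the same for the moment, N m; "opening": opening from 0.0 (shut) to 1.0 (fully open); "grasp_force": force on a finger pad.
Only numpy, scipy, OpenCV 4.12 (cv2) and the standard library are available. Lean on these libraries where they do the work, as an engineer would, in place of code of your own. Each camera call takes 0.05 s, during which the arm holds its last target. There are 200 camera calls.

## Task

Sort the three washed tumblers lying on the draining mat by their tape: hang each green-taped (sound) one upside down on a free wire loop of the drying rack, slid fully home, and lay the red-taped (cracked) one on its side on the floor of the yellow reject tub. Set them down rather than dropping them, and leave the soap bottle, the mug and the spoon where they are.

Things in the scene. Friction and masses are not known exactly. Their poses are not given: they have to be found in the camera images.
- tumbler_green_a: Sound. Cream tumbler with green tape (band 12 to 34 mm from the bottom, dot underneath). Straight round cup: 57 mm outside, 49 mm bore, 105 mm tall, 99 mm deep, 0.14 kg. Origin: centre of underside; +z towards the mouth. Starts lying on the mat, axis level 34.5 mm above the worktop, mouth towards the robot (-x) within 0.3 rad; does not roll by itself.
- tumbler_green_b: Sound. Cream tumbler with green tape (band 12 to 34 mm from the bottom, dot underneath). Straight round cup: 57 mm outside, 49 mm bore, 105 mm tall, 99 mm deep, 0.14 kg. Origin: centre of underside; +z towards the mouth. Starts lying on the mat, axis level 34.5 mm above the worktop, mouth towards the robot (-x) within 0.3 rad; does not roll by itself.
- tumbler_red: Cracked. Cream tumbler with red tape (band 12 to 34 mm from the bottom, dot underneath). Straight round cup: 57 mm outside, 49 mm bore, 105 mm tall, 99 mm deep, 0.14 kg. Origin: centre of underside; +z towards the mouth. Starts lying on the mat, axis level 34.5 mm above the worktop, mouth towards the robot (-x) within 0.3 rad; does not roll by itself.
- tumbler_red_mid (a point): point on the axis of the red-taped tumbler, half-way up (52.5 mm from the underside)
- rack: drying rack, fixed, left or right of the mat, yaw within 0.2 rad: white drip tray 270 (x) by 240 (y) by 18 mm; 10 mm bar along y, 65 mm up, legs at y = +-98 mm; four free loops, two each side, tips 145 mm up; the far ones are handier. Origin: centre of underside. Let go on a loop, a tumbler may need a push home; it sinks till its inside lies on the wires, axis 18 mm to the loop's +x.
- loop_far_left (a point): tip of the far left (rack y = +52.5 mm) wire loop of the rack, fixed: a narrow U of black 6 mm wire, 28 mm wide overall along its y, 125 mm long, rising at 40 degrees to the level to the rack's +x from its root on the bar. Axes: +z up along the loop, y level along the bar, x square to the loop, out and down. A tumbler fully home has its underside 6 mm beyond the tip (+z), mouth towards the root.
- loop_far_right (a point): tip of the far right (rack y = -52.5 mm) wire loop of the rack, fixed: a narrow U of black 6 mm wire, 28 mm wide overall along its y, 125 mm long, rising at 40 degrees to the level to the rack's +x from its root on the bar. Axes: +z up along the loop, y level along the bar, x square to the loop, out and down. A tumbler fully home has its underside 6 mm beyond the tip (+z), mouth towards the root.
- loop_near_left (a point): tip of the near left (rack y = +52.5 mm) wire loop of the rack, fixed: a narrow U of black 6 mm wire, 28 mm wide overall along its y, 125 mm long, rising at 40 degrees to the level to the rack's -x from its root on the bar. Axes: +z up along the loop, y level along the bar, x square to the loop, out and down. A tumbler fully home has its underside 6 mm beyond the tip (+z), mouth towards the root.
- loop_near_right (a point): tip of the near right (rack y = -52.5 mm) wire loop of the rack, fixed: a narrow U of black 6 mm wire, 28 mm wide overall along its y, 125 mm long, rising at 40 degrees to the level to the rack's -x from its root on the bar. Axes: +z up along the loop, y level along the bar, x square to the loop, out and down. A tumbler fully home has its underside 6 mm beyond the tip (+z), mouth towards the root.
- tub: open yellow plastic reject tub with red strips on its outer sides, fixed: 200 by 200 mm outside, 45 mm high, 5 mm walls and floor (190 mm by 190 mm inside, flat floor at z = 5 mm). Origin: centre of the underside. It stands on the side of the mat where the rack is not.
- drain_mat: dark grey ribbed draining mat, fixed, 360 mm (x) by 330 mm (y), 6 mm high over its ribs, in front of the robot. Origin: centre of the underside.
- soap_bottle: bystander: dark pump soap bottle, 60 mm diameter, 174 mm tall, standing loose beyond the mat. Origin: centre of the underside.
- mug: bystander: blue mug, 82 mm diameter, 92 mm tall, standing loose beyond the mat. Origin: centre of the underside.
- spoon: bystander: steel spoon, 190 mm long, lying loose along y beyond the mat. Origin: under its middle.

How it is judged:
At the end, for the whole second after the job is handed in: Both green-taped tumblers hang mouth down, one to a loop, axis within 0.2 rad of the loop's, slid to within 12 mm of home; the red-taped one lies on its side (within 0.27 rad) in the yellow tub, its middle inside and within 12 mm of its height when on the floor; all at rest (((distance between tumbler_green_a and loop_far_left below 0.026 m and angle between the z axis of tumbler_green_a and the z axis of loop_far_left, either way round below 0.2 rad) or (distance between tumbler_green_a and loop_far_right below 0.026 m and angle between the z axis of tumbler_green_a and the z axis of loop_far_right, either way round below 0.2 rad) or (distance between tumbler_green_a and loop_near_left below 0.026 m and angle between the z axis of tumbler_green_a and the z axis of loop_near_left, either way round below 0.2 rad) or (distance between tumbler_green_a and loop_near_right below 0.026 m and angle between the z axis of tumbler_green_a and the z axis of loop_near_right, either way round below 0.2 rad)) and angle between each of tumbler_green_a, tumbler_green_b's own z axis and vertical above 2 rad and linear speed of each of tumbler_green_a, tumbler_green_b, tumbler_red below 0.02 m/s and angular speed of each of tumbler_green_a, tumbler_green_b, tumbler_red below 0.3 rad/s and ((distance between tumbler_green_b and loop_far_left below 0.026 m and angle between the z axis of tumbler_green_b and the z axis of loop_far_left, either way round below 0.2 rad) or (distance between tumbler_green_b and loop_far_right below 0.026 m and angle between the z axis of tumbler_green_b and the z axis of loop_far_right, either way round below 0.2 rad) or (distance between tumbler_green_b and loop_near_left below 0.026 m and angle between the z axis of tumbler_green_b and the z axis of loop_near_left, either way round below 0.2 rad) or (distance between tumbler_green_b and loop_near_right below 0.026 m and angle between the z axis of tumbler_green_b and the z axis of loop_near_right, either way round below 0.2 rad)) and x of tumbler_red_mid in the frame of tub between -0.08 and 0.08 m and y of tumbler_red_mid in the frame of tub between -0.08 and 0.08 m and z of tumbler_red_mid in the frame of tub below 0.045 m and angle between tumbler_red's own z axis and vertical between 1.3 and 1.85 rad); the robot touches nothing.
It fails at once if a tumbler is dropped, thrown or knocked away: it moves faster than 0.8 m/s (a free fall of some 30 mm) with the fingers off it ((linear speed of tumbler_green_a above 0.8 m/s and contact force between the fingers and tumbler_green_a below 0.05 N) or (linear speed of tumbler_green_b above 0.8 m/s and contact force between the fingers and tumbler_green_b below 0.05 N) or (linear speed of tumbler_red above 0.8 m/s and contact force between the fingers and tumbler_red below 0.05 N)).
It fails at once if the soap bottle, the mug or the spoon is shoved more than 30 mm or the bottle or mug is tipped over (distance of any of soap_bottle, mug, spoon from where it was at the start of the episode above 0.03 m or angle between any of soap_bottle, mug's own z axis and vertical above 0.5 rad).
It also fails if it takes over 72 s, if anything falls off the work surface, if the arm or the gripper's body presses on something with over 40 N, if the wrist force passes 120 N, or if a joint passes its speed limit or range.

## Working session

There is one attempt and no reset: what is moved stays moved. The work goes in short steps, Python scripts to look and compute and a tool call to move; the robot and the scene stay as the last step left them, time stands still between calls to the robot, and variables do not carry over. Pictures are saved under pics/ and viewed, at most 10 in all, crops included, and the job is handed in when it is done.

Besides the shell and the picture viewer there is one more tool, called after "Emit:" as name(argument=value, ...), one argument or row to a line, values as JSON. carry_out: Moves the arm, as the interface text tells. Its arguments: {"type":"object","properties":{"plan":{"type":"array","items":{"type":"array","items":{"type":"array","items":{"type":"number"}}}}},"required":["plan"]}

```bash
ls; mkdir -p pics; cat > h.py <<'E'
import numpy as np, cv2
from bench import get_obs, camera, hand_in
def snap(name,fn=None,crop=None,scale=1):
    c=camera(name); np.savez(f'/tmp/{name}.npz',**c)
    if fn:
        im=c['pixels'][:,:,::-1]
        if crop: im=im[crop[1]:crop[3],crop[0]:crop[2]]
        cv2.imwrite(f'pics/{fn}.png',cv2.resize(im,None,fx=scale,fy=scale,interpolation=cv2.INTER_CUBIC))
    return c
def cloud(c):
    K=c['camera_matrix'];T=c['cam_to_world'];z=c['z_map']
    v,u=np.mgrid[:z.shape[0],:z.shape[1]]
    P=np.stack([(u-K[0,2])/K[0,0]*z,-(v-K[1,2])/K[1,1]*z,-z],-1)
    return P@T[:3,:3].T+T[:3,3]
E
python3 - <<'E'
from h import *
print(get_obs())
for n in('top','scene'):
    c=snap(n,n+'0',None,1.25); print(n,c['camera_matrix'],c['cam_to_world'].round(3),[k for k in c])
E
```

```text
pics
{'time_s': 0.0, 'q': array([-1.49827334e+00,  1.81531641e-01,  1.60804388e+00,  6.65486114e-06,
        1.35381194e+00, -2.06286115e-01]), 'dq': array([ 0.00042965,  0.00033192, -0.00032681, -0.00023935,  0.0007146 ,
       -0.00063658]), 'joint_efforts': array([-1.62566717e-03, -4.44871080e+01, -3.51340914e+01, -3.34820415e-04,
        9.25212720e-03,  1.05860792e-05]), 'eef_pos': array([ 0.15823039, -0.55220406,  0.23037211]), 'eef_rot': array([-8.95180130e-04,  9.90298613e-01,  1.38952698e-01,  6.32165199e-05]), 'wrist_force': array([0.12275661, 0.64066637, 0.81818658]), 'torque': array([ 0.02938846, -0.01801286, -0.00999142]), 'grasp_force': 0.0, 'opening': 0.9994963788491066}
top [[374.84790896   0.         321.16761792]
 [  0.         374.84790896 200.30735736]
 [  0.           0.           1.        ]] [[ 0.01   0.999 -0.031  0.509]
 [-1.     0.009 -0.02  -0.018]
 [-0.019  0.031  0.999  1.075]
 [ 0.     0.     0.     1.   ]] ['pixels', 'z_map', 'camera_matrix', 'cam_to_world']
scene [[502.20716457   0.         312.61694714]
 [  0.         502.20716457 196.08086063]
 [  0.           0.           1.        ]] [[-0.824 -0.454  0.34   1.054]
 [ 0.567 -0.653  0.502  0.713]
 [-0.006  0.607  0.795  1.249]
 [ 0.     0.     0.     1.   ]] ['pixels', 'z_map', 'camera_matrix', 'cam_to_world']
```

View pics/top0.png

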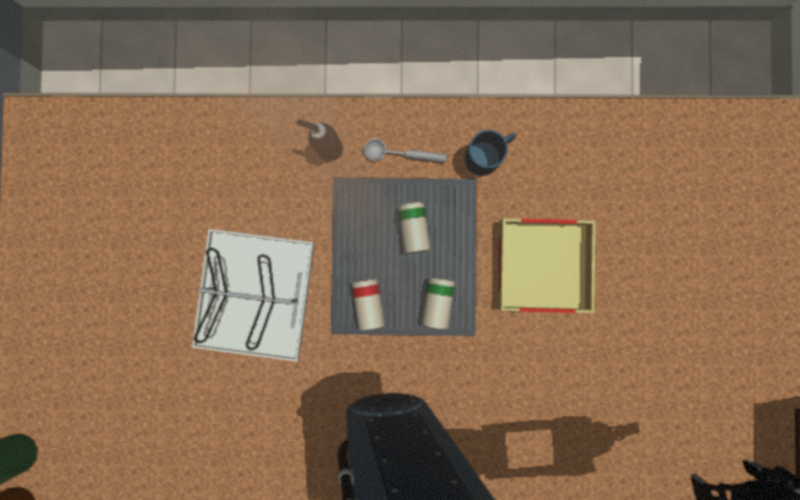

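View pics/scene0.png

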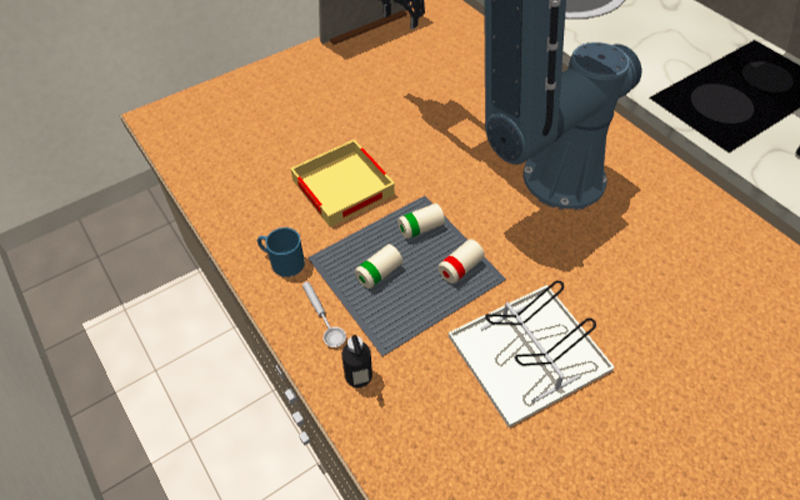

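The top view shows the rack on the left (+y; tray centre at about px 252,295 in the 1.25x picture) and the tub on the right (px 548,265). Red lies at (368,304), one green at (438,303) and the other at (414,227). All the mouths point down the picture (-x). The bottle, spoon and mug are beyond the mat. Next I measure from depth.

```bash
cat > meas.py <<'E'
from h import *
np.set_printoptions(precision=4,suppress=True)
c=dict(np.load('/tmp/top.npz')); P=cloud(c); im=c['pixels'].astype(int)
hsv=cv2.cvtColor(c['pixels'],cv2.COLOR_RGB2HSV)
Z=P[...,2]
v,u=np.mgrid[:400,:640]
mat=(u>268)&(u<380)&(v>146)&(v<265)
print('mat z',np.median(Z[mat&(Z<.015)]))
lab,n=None,None
n,lab,st,ce=cv2.connectedComponentsWithStats((mat&(Z>.02)&(c['z_map']>0)).astype(np.uint8))
for i in range(1,n):
    if st[i,4]<100: continue
    m=lab==i; p=P[m]; (cx,cy),(w,h),a=r=cv2.minAreaRect((p[:,:2]*1000).astype(np.float32))
    box=cv2.boxPoints(r); d=[box[1]-box[0],box[2]-box[1]]; d=max(d,key=np.linalg.norm); d=d/np.linalg.norm(d); d*=np.sign(d[0])
    S=hsv[m]; sat=S[:,1]>120; g=(S[:,0]>40)&(S[:,0]<90)&sat; rd=((S[:,0]<8)|(S[:,0]>172))&sat
    print('tumbler c',cx,cy,'size',w,h,'yaw',np.arctan2(d[1],d[0]),'top z',np.percentile(p[:,2],98),'green',g.sum(),'red',rd.sum(),'tape',p[g|rd].mean(0))
# rack tray: white px
for nm,reg,mask in [('tray',(u>145)&(u<260)&(v>170)&(v<300),(np.abs(Z-.018)<.008)&(hsv[...,1]<60)&(hsv[...,2]>110)),
                    ('tub',(u>390)&(u<490)&(v>165)&(v<260),(Z>.03)&(Z<.06))]:
    p=P[reg&mask]; r=cv2.minAreaRect((p[:,:2]*1000).astype(np.float32)); print(nm,r,np.median(p[:,2]),len(p)); print(cv2.boxPoints(r))
tub=(u>405)&(u<460)&(v>185)&(v<240); print('tubfloor',np.median(Z[tub]))
reg=(u>145)&(u<260)&(v>170)&(v<300)
q=P[reg&(Z>.12)&(c['z_map']>0)]; print('high',len(q)); print(q[np.argsort(-q[:,2])][:60:3])
E
python3 meas.py
python3 - <<'E'
from h import *
c=dict(np.load('/tmp/top.npz')); a=c['pixels'][175:300,148:262,::-1]
cv2.imwrite('pics/rack1.png',cv2.resize(a,None,fx=4.5,fy=4.5,interpolation=cv2.INTER_CUBIC))
E
```

```text
mat z 0.005169306558019171
tumbler c 592.5228271484375 -24.837623596191406 size 104.65177154541016 58.8110237121582 yaw 0.16489296 top z 0.06610476954427251 green 67 red 0 tape [ 0.6239 -0.0263  0.0617]
tumbler c 423.3050231933594 75.86470794677734 size 105.76712036132812 58.578575134277344 yaw 0.15873836 top z 0.06601959861589694 green 0 red 145 tape [0.4529 0.0797 0.0591]
tumbler c 427.86260986328125 -79.80575561523438 size 58.47969055175781 105.36470794677734 yaw -0.1301856 top z 0.06631592280109891 green 95 red 0 tape [ 0.457  -0.0832  0.0607]
tray ((438.6732177734375, 340.28173828125), (242.18258666992188, 270.529052734375), 83.19082641601562) 0.016894278421328623 818
[[290.0059 236.0819]
 [558.6267 204.0072]
 [587.3406 444.4816]
 [318.7197 476.5563]]
tub ((511.735595703125, -316.7576904296875), (203.38507080078125, 203.258056640625), 89.31502532958984) 0.04478480429835274 923
[[ 408.8981 -417.228 ]
 [ 612.1417 -419.6579]
 [ 614.5731 -216.2874]
 [ 411.3295 -213.8575]]
tubfloor 0.005471647869364937
high 320
[[0.5375 0.3815 0.1511]
 [0.3405 0.2982 0.1491]
 [0.5262 0.2774 0.1475]
 [0.3536 0.404  0.1473]
 [0.5378 0.3733 0.1469]
 [0.5377 0.3859 0.1468]
 [0.5353 0.3733 0.1467]
 [0.5352 0.3784 0.1466]
 [0.3561 0.3945 0.1464]
 [0.5213 0.2702 0.1461]
 [0.34   0.2918 0.146 ]
 [0.3533 0.4098 0.1457]
 [0.5402 0.384  0.1455]
 [0.5238 0.273  0.1454]
 [0.3559 0.3924 0.1453]
 [0.3557 0.4075 0.1453]
 [0.5237 0.2781 0.145 ]
 [0.3508 0.3976 0.1447]
 [0.5212 0.2833 0.1444]
 [0.358  0.4106 0.1442]]
```

View pics/rack1.png

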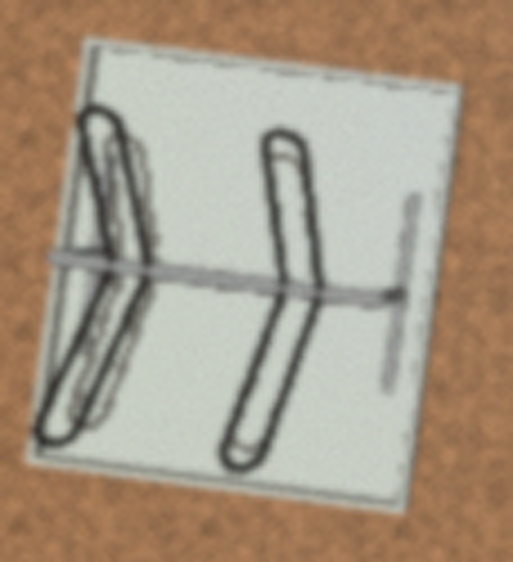

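The crop shows all four loops free: far tips at crop px (98,115) and (283,140), near tips at (57,437) and (240,462). Depth puts the tips at z = 0.145 m, at (0.538,0.380) and (0.524,0.276). That agrees within 3 mm with the tray fit (centre 0.439,0.340, yaw -0.119). I'm moving to the near green tumbler.

Emit:
carry_out(
  plan=[
    [[0.02,0.034,-0.01,0,0,-0.08,1],[0.04,0.068,-0.02,0,0,-0.16,1],[0.06,0.102,-0.03,0,0,-0.24,1],[0.08,0.136,-0.04,0,0,-0.32,1],[0.1,0.17,-0.05,0,0,-0.41,1]],
  ],
)

```text
time_s: 0.52
eef_pos: [0.2586, -0.3808, 0.1804]
eef_rot: [-0.0, 0.998, -0.068, -0.0]
wrist_force: [0.9, -1.1, -0.4]
opening: 0.999
grasp_force: 0.0
```

Emit:
carry_out(
  plan=[
    [[0.02,0.034,-0.01,0,0,0,1],[0.04,0.068,-0.02,0,0,0,1],[0.06,0.102,-0.03,0,0,0,1],[0.08,0.136,-0.04,0,0,0,1],[0.1,0.17,-0.05,0,0,0,1]],
  ],
)

```text
time_s: 0.93
eef_pos: [0.3587, -0.2109, 0.1308]
eef_rot: [0.0, 0.998, -0.066, 0.0]
wrist_force: [0.7, -0.3, -0.0]
opening: 1.0
grasp_force: 0.0
```

Emit:
carry_out(
  plan=[
    [[0.02,0.033,0,0,0,0,1],[0.04,0.066,0,0,0,0,1],[0.06,0.099,0,0,0,0,1],[0.08,0.1315,0,0,0,0,1],[0.08,0.1315,0,0,0,0,1]],
  ],
)

```text
time_s: 1.35
eef_pos: [0.4402, -0.0759, 0.1313]
eef_rot: [-0.001, 0.998, -0.063, 0.0]
wrist_force: [-0.5, -0.4, -0.6]
opening: 1.004
grasp_force: 0.0
```

```bash
python3 - <<'E'
from h import *
for i in range(3):
    o=get_obs(); print(o['time_s'],o['eef_pos'],o['eef_rot'],o['q']); snap('scene')
snap('top')
E
cp /tmp/top.npz /tmp/t2.npz
```

```text
1.35 [ 0.44024324 -0.07588905  0.1312609 ] [-1.02264062e-03  9.98038658e-01 -6.25903065e-02  4.94632603e-04] [-0.43922523  0.01148016  2.01080267  0.00251828  1.1191433   1.25573474]
1.4 [ 0.43906999 -0.07810527  0.13102831] [-3.39069604e-04  9.98046574e-01 -6.24731452e-02 -1.67929070e-04] [-4.43740478e-01  1.09140026e-02  2.01192018e+00  5.60672233e-04
  1.11932258e+00  1.25183881e+00]
1.45 [ 0.43835813 -0.07969762  0.13095101] [-6.65425715e-05  9.97985504e-01 -6.34408859e-02 -4.27619918e-04] [-4.47276281e-01  1.03949541e-02  2.01262668e+00 -2.18740610e-04
  1.11941388e+00  1.25058260e+00]
```

Emit:
carry_out(
  plan=[
    [[0,0,-0.035,0,0,0,1],[0,0,-0.07,0,0,0,1],[0,0,-0.1,0,0,0,1],[0,0,-0.117,0,0,0,1],[0,0,-0.117,0,0,0,1]],
  ],
)

```text
time_s: 1.97
eef_pos: [0.4345, -0.0814, 0.0108]
eef_rot: [-0.001, 0.998, -0.067, -0.004]
wrist_force: [-0.7, -0.4, 0.1]
opening: 1.002
grasp_force: 0.0
```

Emit:
carry_out(
  plan=[
    [[0,0,0,0,0,0,0],[0,0,0,0,0,0,0],[0,0,0,0,0,0,0],[0,0,0,0,0,0,0],[0,0,0,0,0,0,0]],
  ],
)

```text
time_s: 2.38
eef_pos: [0.4398, -0.0825, 0.0162]
eef_rot: [0.001, 0.998, -0.066, 0.002]
wrist_force: [-2.3, -1.9, 7.3]
opening: 0.653
grasp_force: 64.6
```

Emit:
carry_out(
  plan=[
    [[0,0,0,0,0,0,0],[0,0,0,0,0,0,0],[0,0,0.02,0,0,0,0],[0,0,0.05,0,0,0,0],[0,0,0.08,0,0,0,0]],
  ],
)

```text
time_s: 2.8
eef_pos: [0.4374, -0.0809, 0.0951]
eef_rot: [-0.0, 0.998, -0.066, -0.001]
wrist_force: [1.5, -0.7, -1.9]
opening: 0.651
grasp_force: 64.9
```

```bash
cat >> h.py <<'E'
from scipy.spatial.transform import Rotation as R
np.set_printoptions(precision=4,suppress=True)
TIP={'L':np.array([.539,.3805,.145]),'R':np.array([.526,.2765,.145])}
def loop(psi=-.119):
    a=np.radians(40);Q=R.from_euler('z',psi).as_matrix()
    x=Q@[np.sin(a),0,-np.cos(a)];z=Q@[np.cos(a),0,np.sin(a)]
    return x,np.cross(z,x),z
def tgt(which,s,e,g=.042,h=.020,dy=0):
    x,y,z=loop(); p=TIP[which]+z*(s-g)+x*(e+h)+y*dy
    return p,R.from_matrix(np.c_[z,-y,x])
def cur():
    o=get_obs();q=o['eef_rot'];return o['eef_pos'],R.from_quat([q[1],q[2],q[3],q[0]])
def go(p,Rt,p0,R0): print('to',p,'shift',p-p0,'rv',(Rt*R0.inv()).as_rotvec())
E
python3 - <<'E'
from h import *
c=dict(np.load('/tmp/t2.npz'));P=cloud(c);Z=P[...,2]
m=(Z>.06)&(P[...,0]>.65)&(P[...,0]<.85)&(P[...,1]>.05)&(P[...,1]<.3)&(c['z_map']>0)
print('bottle',P[m].min(0),P[m].max(0),m.sum())
p,r=cur();print(get_obs()['q'],p)
for s,e in [(.15,.006),(.12,.006),(.0,.006),(.0,.017)]: go(*tgt('L',s,e),p,r)
E
```

```text
bottle [0.7462 0.1407 0.0608] [0.8062 0.2066 0.1774] 557
[-0.451   0.0706  2.0367 -0.0001  1.0359  1.251 ] [ 0.4374 -0.0809  0.0951]
to [0.6377 0.3687 0.1945] shift [0.2004 0.4496 0.0994] rv [-0.0877 -0.6942  0.0115]
to [0.6149 0.3714 0.1752] shift [0.1775 0.4524 0.0801] rv [-0.0877 -0.6942  0.0115]
to [0.5236 0.3823 0.0981] shift [0.0863 0.4633 0.0029] rv [-0.0877 -0.6942  0.0115]
to [0.5307 0.3815 0.0897] shift [ 0.0933  0.4624 -0.0055] rv [-0.0877 -0.6942  0.0115]
```

Emit:
carry_out(
  plan=[
    [[0.008,0.032,0.02,-0.009,-0.07,0.001,0],[0.016,0.064,0.04,-0.018,-0.14,0.002,0],[0.024,0.096,0.06,-0.026,-0.21,0.003,0],[0.032,0.128,0.08,-0.035,-0.28,0.005,0],[0.04,0.16,0.1,-0.044,-0.347,0.006,0]],
  ],
)

```text
time_s: 3.22
eef_pos: [0.4782, 0.08, 0.1964]
eef_rot: [0.01, 0.982, -0.062, 0.176]
wrist_force: [1.3, 0.3, -1.3]
opening: 0.656
grasp_force: 65.1
```

Emit:
carry_out(
  plan=[
    [[0.016,0.029,0.008,-0.009,-0.07,0.001,0],[0.032,0.058,0.016,-0.018,-0.14,0.002,0],[0.048,0.087,0.024,-0.026,-0.21,0.003,0],[0.064,0.116,0.032,-0.035,-0.28,0.005,0],[0.08,0.145,0.04,-0.044,-0.347,0.006,0]],
  ],
)

```text
time_s: 3.63
eef_pos: [0.5583, 0.2258, 0.236]
eef_rot: [0.02, 0.937, -0.055, 0.344]
wrist_force: [1.7, -1.6, -2.2]
opening: 0.653
grasp_force: 65.1
```

Emit:
carry_out(
  plan=[
    [[0.02,0.036,-0.004,0,0,0,0],[0.04,0.072,-0.008,0,0,0,0],[0.06,0.108,-0.014,0,0,0,0],[0.08,0.144,-0.02,0,0,0,0],[0.08,0.144,-0.02,0,0,0,0]],
  ],
)

```text
time_s: 4.05
eef_pos: [0.6395, 0.3729, 0.2105]
eef_rot: [0.02, 0.938, -0.054, 0.341]
wrist_force: [-1.1, -2.1, -2.1]
opening: 0.649
grasp_force: 65.3
```

```bash
python3 - <<'E'
from h import *
snap('scene','ins1',(340,170,560,350),3.5);snap('scene');snap('top')
p,r=cur();print(get_obs()['q'],p)
for s,e in [(.15,.006),(.12,.006),(.0,.006),(.0,.017)]: go(*tgt('L',s,e),p,r)
E
```

```text
[ 0.5323  0.3005  1.6596 -0.6489  0.7031  2.6226] [0.6376 0.3677 0.2133]
to [0.6377 0.3687 0.1945] shift [ 0.0001  0.001  -0.0188] rv [ 0.0021 -0.0004 -0.0003]
to [0.6149 0.3714 0.1752] shift [-0.0227  0.0037 -0.0381] rv [ 0.0021 -0.0004 -0.0003]
to [0.5236 0.3823 0.0981] shift [-0.1139  0.0147 -0.1152] rv [ 0.0021 -0.0004 -0.0003]
to [0.5307 0.3815 0.0897] shift [-0.1069  0.0138 -0.1236] rv [ 0.0021 -0.0004 -0.0003]
```

View pics/ins1.png

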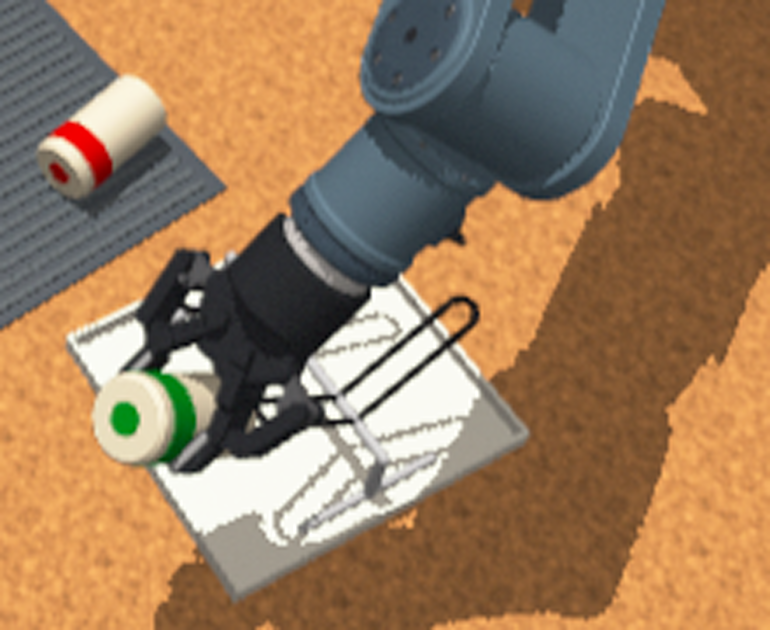

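Emit:
carry_out(
  plan=[
    [[-0.004,0.001,-0.01,0,0,0,0],[-0.01,0.002,-0.02,0,0,0,0],[-0.017,0.003,-0.03,0,0,0,0],[-0.023,0.004,-0.039,0.002,0,0,0],[-0.023,0.004,-0.039,0.002,0,0,0]],
  ],
)

```text
time_s: 4.62
eef_pos: [0.6131, 0.3699, 0.1741]
eef_rot: [0.021, 0.938, -0.056, 0.341]
wrist_force: [-0.7, 0.0, -3.1]
opening: 0.652
grasp_force: 65.3
```

```bash
python3 - <<'E'
from h import *
snap('top');c=snap('scene')
p,r=cur();print(get_obs()['q'],p)
P=cloud(c);hsv=cv2.cvtColor(c['pixels'],cv2.COLOR_RGB2HSV)
x,y,z=loop();U=tgt('L',.12,.006)[0]+z*.042-x*.02
print('pred underside (by cmd)',U, 'by meas',p+r.as_matrix()@[.042,0,-.02])
near=(np.linalg.norm(P-U,axis=-1)<.07)
g=near&(hsv[...,0]>40)&(hsv[...,0]<90)&(hsv[...,1]>120)
Q=(P[g]-TIP['L'])@np.c_[x,y,z]
dot=Q[Q[:,2]>np.percentile(Q[:,2],98)-.006]; print('dot loop frame',dot.mean(0),len(dot),'range',Q.min(0),Q.max(0))
A=P[near&(np.abs((P-TIP['L'])@z-.06)<.05)&(np.abs((P-TIP['L'])@y)<.05)]
v,u=np.nonzero(g);print(u.min(),u.max(),v.min(),v.max())
# flat underside: plane fit + centre
n=near&(((P-TIP['L'])@z)>.114); B=(P[n]-TIP['L'])@np.c_[x,y,z]; print('underside pts',len(B),B.min(0),B.max(0),B.mean(0)); 
w=np.linalg.svd(B-B.mean(0))[2][2]; print('normal in loop frame',w)
go(*tgt('L',.0,.006),p,r)
E
```

```text
[ 0.5571  0.3193  1.7209 -0.725   0.6524  2.7358] [0.6152 0.3708 0.1766]
pred underside (by cmd) [0.6341 0.3691 0.2175] by meas [0.6343 0.3684 0.219 ]
dot loop frame [ 0.0073 -0.0007  0.1182] 52 range [-0.0224 -0.0281  0.0707] [0.0184 0.0307 0.1219]
379 401 276 301
underside pts 404 [-0.0217 -0.0263  0.1141] [0.0356 0.0285 0.1227] [0.0062 0.0016 0.1177]
normal in loop frame [-0.002   0.0109 -0.9999]
to [0.5236 0.3823 0.0981] shift [-0.0915  0.0116 -0.0785] rv [-0.0014  0.0023  0.0006]
```

```bash
cat > kin.py <<'E'
from h import *
from scipy.optimize import least_squares
D=[([-1.49827,.18153,1.60804,0,1.35381,-.20629],[.15823,-.5522,.23037],[-.0009,.9903,.13895,0]),
([-.44728,.01039,2.01263,-.0002,1.11941,1.25058],[.43836,-.0797,.13095],[0,.99799,-.06344,0]),
([-.451,.0706,2.0367,-.0001,1.0359,1.251],[.4374,-.0809,.0951],[0,.998,-.066,-.001]),
([.5323,.3005,1.6596,-.6489,.7031,2.6226],[.6376,.3677,.2133],None),
([.5571,.3193,1.7209,-.725,.6524,2.7358],[.6152,.3708,.1766],None)]
def fk(q,k,s4=1,s6=1):
    h0,L1,L2,dy,a,lt=k
    Rz=lambda t:R.from_euler('z',t);Ry=lambda t:R.from_euler('y',t)
    R1=Rz(q[0]);R2=R1*Ry(q[1]);R3=R2*Ry(q[2])
    W=R3*Rz(s4*q[3])*Ry(q[4]); T=W*Rz(s6*q[5])
    p=np.array([0,0,h0])+R2.apply([0,dy,L1])+R3.apply([a,0,L2])+T.apply([0,0,lt])
    return p,T
def fit(s4):
    f=lambda k:np.concatenate([fk(q,k,s4)[0]-p for q,p,_ in D])
    r=least_squares(f,[.2,.4,.4,.117,0,.3]); return r.x,np.abs(r.fun).max()
E
python3 - <<'E'
from kin import *
for s4 in(1,-1):
    k,e=fit(s4);print(s4,k,e)
    for s6 in (1,-1):
        M=[(fk(q,k,s4,s6)[1].inv()*R.from_quat([o[1],o[2],o[3],o[0]])).as_rotvec() for q,_,o in D[:3]]; print(s6,M)
E
```

```text
1 [0.3132 0.4383 0.5145 0.1178 0.0854 0.3189] 4.1277734311465086e-05
1 [array([ 0.0001, -0.0001,  1.5708]), array([-0.0007,  0.0006,  1.5708]), array([-0.0001, -0.0008,  1.5717])]
-1 [array([ 0.0001, -0.0001,  1.1582]), array([ 0.0009,  0.0006, -2.2112]), array([-0.0008,  0.0004, -2.2095])]
-1 [-0.9345  1.0854  0.3621  0.0741 -0.1634 -0.0431] 0.06669453525672642
1 [array([ 0.0001, -0.0001,  1.5708]), array([-0.0009,  0.0002,  1.5706]), array([-0.0002, -0.001 ,  1.5716])]
-1 [array([ 0.0001, -0.0001,  1.1582]), array([ 0.0006,  0.0009, -2.2114]), array([-0.0009,  0.0005, -2.2096])]
```

```bash
cat >> kin.py <<'E'
K=np.array([.3132,.4383,.5145,.1178,.0854,.3189])
lo=np.array([-2.99,-.89,.3,-1.14,0,-3.12]);hi=np.array([2.99,2.07,2.58,4.28,2.63,3.12])
def ik(p,Rt,q0):
    def f(q):
        a,T=fk(q,K);return np.r_[(a-p),.3*((T*R.from_euler('z',np.pi/2)).inv()*Rt).as_rotvec()]
    r=least_squares(f,np.clip(q0,lo+.01,hi-.01),bounds=(lo,hi));return r.x,np.abs(r.fun).max()
E
python3 - <<'E'
from kin import *
q=get_obs()['q'];flip=R.from_euler('z',np.pi)
for w in 'LR':
  for s in (.12,.08,.04,0):
    p,Rt=tgt(w,s,.008); a=ik(p,Rt,q); q2=q.copy();q2[5]-=np.pi; b=ik(p,Rt*flip,q2); print(w,s,a,b[0][5],b[1])
E
```

```text
L 0.12 (array([ 0.5567,  0.3259,  1.718 , -0.7255,  0.651 ,  2.7359]), np.float64(5.248201873087055e-09)) -0.40571627079599026 5.2484715462597364e-09
L 0.08 (array([ 0.5924,  0.3277,  1.7784, -0.7964,  0.6274,  2.8457]), np.float64(7.151743468269964e-11)) -0.2958800623634747 1.861443004944063e-11
L 0.04 (array([ 0.6309,  0.3365,  1.8326, -0.8721,  0.6091,  2.9639]), np.float64(7.021823383163149e-11)) -0.17766469828384104 1.074730538938584e-12
L 0 (array([ 0.6725,  0.3527,  1.8803, -0.9509,  0.5966,  3.0893]), np.float64(8.975935632780927e-11)) -0.0523231196543176 2.0859811398652935e-08
R 0.12 (array([ 0.3899,  0.1705,  1.9139, -0.6748,  0.5251,  2.5803]), np.float64(9.992007221626409e-16)) -0.5613148724767675 6.3282712403633905e-16
R 0.08 (array([ 0.4227,  0.1694,  1.9803, -0.7727,  0.4947,  2.7119]), np.float64(1.0371817304750252e-09)) -0.42974243107767235 7.253346030570983e-10
R 0.04 (array([ 0.4591,  0.1765,  2.0408, -0.8856,  0.4708,  2.8629]), np.float64(6.994477490685626e-10)) -0.27873696709233003 3.1800338885605563e-10
R 0 (array([ 0.4996,  0.1928,  2.0951, -1.0119,  0.4552,  3.0325]), np.float64(3.569964564069385e-08)) -0.10906695930870682 4.90201864751169e-09
```

Emit:
carry_out(
  plan=[
    [[-0.012,0.0014,-0.0104,0,0,0,0],[-0.024,0.0028,-0.0209,0,0,0,0],[-0.036,0.0042,-0.0314,0,0,0,0],[-0.048,0.0056,-0.0418,0,0,0,0],[-0.06,0.007,-0.052,0,0,0,0]],
  ],
)

```text
time_s: 5.13
eef_pos: [0.556, 0.3786, 0.1252]
eef_rot: [0.019, 0.937, -0.057, 0.343]
wrist_force: [0.2, 0.7, -0.9]
opening: 0.655
grasp_force: 65.3
```

Emit:
carry_out(
  plan=[
    [[-0.007,0.001,-0.006,0,0,0,0],[-0.014,0.002,-0.012,0,0,0,0],[-0.02,0.0025,-0.0175,0,0,0,0],[-0.025,0.003,-0.022,0,0,0,0],[-0.025,0.003,-0.022,0,0,0,0]],
  ],
)

```text
time_s: 5.55
eef_pos: [0.5309, 0.382, 0.1027]
eef_rot: [0.019, 0.937, -0.056, 0.343]
wrist_force: [0.4, -0.5, -1.0]
opening: 0.654
grasp_force: 65.4
```

```bash
python3 - <<'E'
from h import *
snap('top');c=snap('scene')
o=get_obs();p,r=cur();print(o['q'],p,o['wrist_force'])
go(*tgt('L',.006,.018),p,r)
E
```

```text
[ 0.6646  0.3476  1.8721 -0.9386  0.5974  3.0688] [0.5311 0.3819 0.1026] [ 1.0183  0.589  -0.8348]
to [0.5359 0.3809 0.0927] shift [ 0.0048 -0.001  -0.0098] rv [-0.0022  0.0028  0.0002]
```

Emit:
carry_out(
  plan=[
    [[0.002,0,-0.004,0,0,0,0],[0.004,-0.0005,-0.008,0,0,0,0],[0.004,-0.0005,-0.008,0,0,0,0],[0.004,-0.0005,-0.008,0,0,0,0],[0.004,-0.0005,-0.008,0,0,0,0]],
  ],
)

```text
time_s: 6.07
eef_pos: [0.5366, 0.3821, 0.0953]
eef_rot: [0.019, 0.937, -0.056, 0.344]
wrist_force: [8.3, 1.2, 1.8]
opening: 0.653
grasp_force: 65.1
```

Emit:
carry_out(
  plan=[
    [[0,0,0,0,0,0,0.75],[0,0,0,0,0,0,1],[0,0,0,0,0,0,1],[0,0,0,0,0,0,1],[-0.006,0.001,0.008,0,0,0,1]],
  ],
)

```text
time_s: 6.48
eef_pos: [0.5277, 0.3811, 0.0996]
eef_rot: [0.021, 0.938, -0.056, 0.341]
wrist_force: [-0.8, 0.2, -0.3]
opening: 1.001
grasp_force: 0.0
```

Emit:
carry_out(
  plan=[
    [[-0.016,0.002,0.019,0,0,0,1],[-0.032,0.004,0.038,0,0,0,1],[-0.048,0.006,0.057,0,0,0,1],[-0.058,0.007,0.069,0,0,0,1],[-0.058,0.007,0.069,0,0,0,1]],
  ],
)

```text
time_s: 6.9
eef_pos: [0.4694, 0.391, 0.1738]
eef_rot: [0.018, 0.937, -0.056, 0.343]
wrist_force: [1.1, 0.3, 0.1]
opening: 0.996
grasp_force: 0.0
```

```bash
cat > chk.py <<'E'
from h import *
def chk(w,c):
    P=cloud(c);hsv=cv2.cvtColor(c['pixels'],cv2.COLOR_RGB2HSV);x,y,z=loop();M=np.c_[x,y,z]
    Q=(P-TIP[w])@M; n=(np.abs(Q[...,0]-.015)<.05)&(np.abs(Q[...,1])<.045)&(np.abs(Q[...,2])<.08)
    g=n&(hsv[...,0]>40)&(hsv[...,0]<90)&(hsv[...,1]>120)
    G=Q[g]; top=np.percentile(G[:,2],95); B=Q[n&(Q[...,2]>top-.006)]
    w_=np.linalg.svd(B-B.mean(0))[2][2]
    print(w,'green n',len(G),'underside: mid',(B.min(0)+B.max(0))/2,'s',np.median(B[:,2]),'normal',w_,len(B))
E
python3 - <<'E'
from chk import *
snap('top');c=snap('scene','rel1',(340,170,560,350),3.5)
o=get_obs();print(o['q'],o['eef_pos'],o['wrist_force'],o['opening']); chk('L',c)
E
```

```text
[ 0.7571  0.1689  1.9235 -0.8241  0.7372  2.9878] [0.47   0.3897 0.171 ] [-0.0542  0.4768 -0.4618] 1.0023646213986352
L green n 147 underside: mid [0.0192 0.0046 0.0073] s 0.006212290950287791 normal [ 0.0224 -0.0062  0.9997] 357
```

View pics/rel1.png

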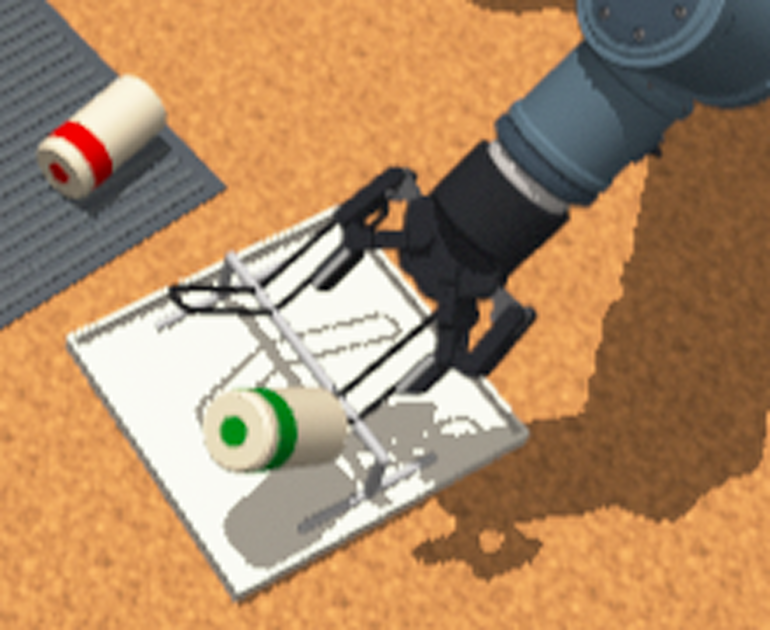

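Released: the tumbler hangs on the far-left loop (underside dot at crop px 232,431). Depth shows the underside 6 mm beyond the tip and the axis at 19 mm, so it is home. Next is the other green.

```bash
python3 - <<'E'
from kin import *
p,r=cur()
y=.165; Rt=R.from_matrix(np.array([[np.cos(y),np.sin(y),0],[np.sin(y),-np.cos(y),0],[0,0,-1]]))
rv=(Rt*tgt('L',0,0)[1].inv()).as_rotvec();print(rv,(Rt*r.inv()).as_rotvec(),np.linalg.norm(rv))
print(ik(np.array([.603,-.023,.014]),Rt,get_obs()['q']))
# from grasp to R loop
for s,e in [(.15,.006),(.12,.006),(.007,.006),(.006,.016)]:
    pt,Q=tgt('R',s,e); go(pt,Q,np.array([.603,-.023,.014]),Rt); print(ik(pt,Q,get_obs()['q'])[0])
E
```

```text
[-0.0161  0.7002  0.2723] [-0.0188  0.7021  0.2721] 0.7514896846724328
(array([-0.2346,  0.5154,  1.6571, -0.    ,  0.969 ,  1.1712]), np.float64(7.280953617794239e-12))
to [0.6247 0.2647 0.1945] shift [0.0217 0.2877 0.1805] rv [ 0.0161 -0.7002 -0.2723]
[ 0.3687  0.1718  1.8622 -0.6092  0.5543  2.4922]
to [0.6019 0.2674 0.1752] shift [-0.0011  0.2904  0.1612] rv [ 0.0161 -0.7002 -0.2723]
[ 0.3912  0.166   1.9155 -0.6725  0.5281  2.5784]
to [0.516  0.2777 0.1026] shift [-0.087   0.3007  0.0886] rv [ 0.0161 -0.7002 -0.2723]
[ 0.494   0.1843  2.0878 -0.9837  0.4602  2.997 ]
to [0.5216 0.277  0.0943] shift [-0.0814  0.3     0.0803] rv [ 0.0161 -0.7002 -0.2723]
[ 0.4862  0.2099  2.0804 -1.0138  0.4454  3.0248]
```

Emit:
carry_out(
  plan=[
    [[0,-0.01,0.018,-0.001,0.047,0.018,1],[0,-0.02,0.036,-0.002,0.094,0.036,1],[0,-0.03,0.054,-0.003,0.14,0.054,1],[0,-0.04,0.072,-0.005,0.187,0.073,1],[0,-0.05,0.09,-0.006,0.234,0.091,1]],
  ],
)

```text
time_s: 7.42
eef_pos: [0.4702, 0.3382, 0.2597]
eef_rot: [0.014, 0.973, -0.009, 0.229]
wrist_force: [1.0, -0.6, -0.0]
opening: 1.0
grasp_force: 0.0
```

Emit:
carry_out(
  plan=[
    [[0.013,-0.036,-0.01,-0.001,0.047,0.018,1],[0.026,-0.072,-0.02,-0.002,0.094,0.036,1],[0.039,-0.108,-0.03,-0.003,0.14,0.054,1],[0.052,-0.144,-0.04,-0.004,0.187,0.073,1],[0.065,-0.18,-0.05,-0.005,0.234,0.091,1]],
  ],
)

```text
time_s: 7.83
eef_pos: [0.5355, 0.1567, 0.2089]
eef_rot: [0.006, 0.993, 0.037, 0.115]
wrist_force: [1.0, 1.2, 0.6]
opening: 0.996
grasp_force: 0.0
```

Emit:
carry_out(
  plan=[
    [[0.011,-0.029,-0.008,-0.001,0.047,0.018,1],[0.022,-0.058,-0.016,-0.002,0.094,0.036,1],[0.033,-0.087,-0.024,-0.003,0.14,0.054,1],[0.044,-0.117,-0.032,-0.004,0.187,0.073,1],[0.054,-0.146,-0.04,-0.005,0.232,0.09,1]],
  ],
)

```text
time_s: 8.25
eef_pos: [0.5893, 0.0105, 0.1683]
eef_rot: [-0.001, 0.997, 0.081, -0.001]
wrist_force: [1.1, 0.9, -0.4]
opening: 1.002
grasp_force: 0.0
```

Emit:
carry_out(
  plan=[
    [[0.007,-0.018,-0.02,0,0,0,1],[0.014,-0.036,-0.04,0,0,0,1],[0.014,-0.036,-0.04,0,0,0,1],[0.014,-0.036,-0.04,0,0,0,1],[0.014,-0.036,-0.04,0,0,0,1]],
  ],
)

```text
time_s: 8.67
eef_pos: [0.6028, -0.0228, 0.1296]
eef_rot: [-0.001, 0.997, 0.081, -0.0]
wrist_force: [0.2, -0.6, 1.1]
opening: 0.999
grasp_force: 0.0
```

```bash
python3 - <<'E'
from kin import *
snap('top');c=snap('scene');p,r=cur();print(p,get_obs()['q'])
y=.165; Rt=R.from_matrix(np.array([[np.cos(y),np.sin(y),0],[np.sin(y),-np.cos(y),0],[0,0,-1]]))
go(np.array([.603,-.023,.014]),Rt,p,r)
from chk import chk; chk('L',c)
E
```

```text
[ 0.6035 -0.0222  0.131 ] [-0.234   0.3465  1.6164  0.0018  1.1767  1.1714]
to [ 0.603 -0.023  0.014] shift [-0.0005 -0.0008 -0.117 ] rv [-0.0012  0.0023  0.0003]
L green n 146 underside: mid [0.0196 0.0047 0.0074] s 0.006251745435597051 normal [0.0092 0.0055 0.9999] 331
```

Emit:
carry_out(
  plan=[
    [[0,0,-0.035,0,0,0,1],[0,0,-0.07,0,0,0,1],[0,0,-0.1,0,0,0,1],[0,0,-0.116,0,0,0,1],[0,0,-0.116,0,0,0,1]],
  ],
)

```text
time_s: 9.18
eef_pos: [0.6003, -0.0211, 0.011]
eef_rot: [-0.002, 0.997, 0.083, -0.002]
wrist_force: [-0.4, 0.2, 0.2]
opening: 0.999
grasp_force: 0.0
```

Emit:
carry_out(
  plan=[
    [[0,0,0,0,0,0,1],[0,0,0,0,0,0,0],[0,0,0,0,0,0,0],[0,0,0,0,0,0,0],[0,0,0,0,0,0,0]],
  ],
)

```text
time_s: 9.6
eef_pos: [0.6053, -0.023, 0.017]
eef_rot: [-0.0, 0.997, 0.082, 0.003]
wrist_force: [-0.4, 1.4, 7.4]
opening: 0.655
grasp_force: 65.1
```

Emit:
carry_out(
  plan=[
    [[0,0,0,0,0,0,0],[0,0,0,0,0,0,0],[0,0,0.02,0,0,0,0],[0,0,0.05,0,0,0,0],[0,0,0.08,0,0,0,0]],
  ],
)

```text
time_s: 10.02
eef_pos: [0.6024, -0.0226, 0.0949]
eef_rot: [-0.001, 0.997, 0.082, -0.0]
wrist_force: [0.6, 0.0, -0.6]
opening: 0.655
grasp_force: 64.1
```

Emit:
carry_out(
  plan=[
    [[0,0.03,0.018,0.002,-0.07,-0.027,0],[0,0.06,0.036,0.003,-0.14,-0.054,0],[0,0.09,0.054,0.005,-0.21,-0.082,0],[0,0.12,0.072,0.006,-0.28,-0.109,0],[0,0.15,0.09,0.008,-0.35,-0.136,0]],
  ],
)

```text
time_s: 10.43
eef_pos: [0.6032, 0.1283, 0.1865]
eef_rot: [0.009, 0.984, 0.012, 0.177]
wrist_force: [0.5, 0.3, -0.9]
opening: 0.651
grasp_force: 64.2
```

Emit:
carry_out(
  plan=[
    [[0.004,0.028,0.006,0.002,-0.07,-0.027,0],[0.009,0.056,0.012,0.003,-0.14,-0.054,0],[0.013,0.084,0.018,0.005,-0.21,-0.082,0],[0.018,0.112,0.024,0.006,-0.28,-0.109,0],[0.022,0.138,0.03,0.008,-0.35,-0.136,0]],
  ],
)

```text
time_s: 10.85
eef_pos: [0.6243, 0.2605, 0.2145]
eef_rot: [0.019, 0.94, -0.054, 0.336]
wrist_force: [0.6, -1.4, -1.2]
opening: 0.655
grasp_force: 64.2
```

Emit:
carry_out(
  plan=[
    [[-0.004,0.001,-0.01,0,0,0,0],[-0.01,0.001,-0.02,0,0,0,0],[-0.016,0.002,-0.03,0,0,0,0],[-0.023,0.002,-0.039,0,0,0,0],[-0.023,0.002,-0.039,0,0,0,0]],
  ],
)

```text
time_s: 11.27
eef_pos: [0.599, 0.26, 0.1713]
eef_rot: [0.021, 0.941, -0.053, 0.332]
wrist_force: [-0.8, -0.2, -1.8]
opening: 0.655
grasp_force: 64.2
```

```bash
cat > al.py <<'E'
from h import *
snap('top');c=snap('scene');p,r=cur();print(get_obs()['q'],p)
P=cloud(c);x,y,z=loop();Q=(P-TIP['R'])@np.c_[x,y,z]
n=(np.abs(Q[...,0]-.006)<.05)&(np.abs(Q[...,1])<.033)&(Q[...,2]>.114)&(Q[...,2]<.14)
B=Q[n];print('underside',len(B),B.min(0),B.max(0),B.mean(0),np.linalg.svd(B-B.mean(0))[2][2])
go(*tgt('R',.12,.006),p,r)
go(*tgt('R',.007,.008),p,r)
E
python3 al.py
```

```text
[ 0.3738  0.1589  1.919  -0.6303  0.5297  2.5214] [0.6014 0.2604 0.1741]
underside 309 [-0.0184 -0.0315  0.114 ] [0.0381 0.0239 0.1222] [ 0.0094 -0.0041  0.1169] [-0.0172 -0.0019 -0.9998]
to [0.6019 0.2674 0.1752] shift [0.0006 0.007  0.0012] rv [ 0.0013 -0.0157 -0.0051]
to [0.5172 0.2775 0.1011] shift [-0.0841  0.0171 -0.073 ] rv [ 0.0013 -0.0157 -0.0051]
```

Emit:
carry_out(
  plan=[
    [[0,0.004,0.001,0.001,-0.008,-0.003,0],[0.001,0.007,0.001,0.001,-0.016,-0.005,0],[0.001,0.007,0.001,0.001,-0.016,-0.005,0],[-0.01,0.0084,-0.009,0.001,-0.016,-0.005,0],[-0.022,0.0098,-0.02,0.001,-0.016,-0.005,0]],
  ],
)

```text
time_s: 11.78
eef_pos: [0.5813, 0.2705, 0.1561]
eef_rot: [0.02, 0.937, -0.057, 0.343]
wrist_force: [-1.0, -1.2, -0.7]
opening: 0.65
grasp_force: 64.2
```

```bash
sed -i 's/>.114)/>.082)/' al.py; python3 al.py
```

```text
[ 0.4161  0.1693  1.9686 -0.75    0.502   2.6817] [0.5776 0.2697 0.1519]
underside 283 [-0.0177 -0.0251  0.082 ] [0.0398 0.0296 0.0907] [0.011  0.0028 0.0847] [ 0.0083 -0.0117  0.9999]
to [0.6019 0.2674 0.1752] shift [ 0.0243 -0.0022  0.0233] rv [ 0.0017 -0.0031  0.    ]
to [0.5172 0.2775 0.1011] shift [-0.0604  0.0079 -0.0509] rv [ 0.0017 -0.0031  0.    ]
```

Emit:
carry_out(
  plan=[
    [[-0.01,0.0012,-0.0085,0,0,0,0],[-0.02,0.0025,-0.017,0,0,0,0],[-0.03,0.0037,-0.0255,0,0,0,0],[-0.04,0.005,-0.034,0,0,0,0],[-0.048,0.006,-0.041,0,0,0,0]],
  ],
)

```text
time_s: 12.3
eef_pos: [0.5322, 0.2764, 0.1135]
eef_rot: [0.02, 0.938, -0.056, 0.342]
wrist_force: [-0.1, 0.5, -0.9]
opening: 0.655
grasp_force: 64.2
```

```bash
sed -i 's/>.082)/>.03)/' al.py; python3 al.py; python3 -c "
from h import *
print(get_obs()['wrist_force']);p,r=cur();go(*tgt('R',.006,.017),p,r)"
```

```text
[ 0.4743  0.1831  2.0608 -0.9305  0.4649  2.9229] [0.5309 0.2761 0.1122]
[-0.0596 -0.2842 -1.3767]
to [0.5222 0.277  0.0935] shift [-0.0087  0.0009 -0.0187] rv [ 0.0011 -0.0011 -0.0004]Traceback (most recent call last):
  File "al.py", line 5, in <module>
    B=Q[n];print('underside',len(B),B.min(0),B.max(0),B.mean(0),np.linalg.svd(B-B.mean(0))[2][2])
                                    ~~~~~^^^
    return umr_minimum(a, axis, None, out, keepdims, initial, where)
ValueError: zero-size array to reduction operation minimum which has no identity
```

Emit:
carry_out(
  plan=[
    [[-0.007,0.0008,-0.006,0,0,0,0],[-0.014,0.0017,-0.012,0,0,0,0],[-0.012,0.0014,-0.015,0,0,0,0],[-0.009,0.001,-0.0175,0,0,0,0],[-0.009,0.001,-0.0175,0,0,0,0]],
  ],
)

```text
time_s: 12.82
eef_pos: [0.5242, 0.2777, 0.0962]
eef_rot: [0.02, 0.938, -0.056, 0.342]
wrist_force: [0.4, 2.6, -0.1]
opening: 0.653
grasp_force: 64.4
```

Emit:
carry_out(
  plan=[
    [[0,0,0,0,0,0,0],[0,0,0,0,0,0,0],[0,0,0,0,0,0,0.75],[0,0,0,0,0,0,1],[0,0,0,0,0,0,1]],
  ],
)

```text
time_s: 13.23
eef_pos: [0.5221, 0.2769, 0.0949]
eef_rot: [0.021, 0.938, -0.056, 0.341]
wrist_force: [-0.0, 1.1, -0.3]
opening: 0.989
grasp_force: 0.0
```

Emit:
carry_out(
  plan=[
    [[0,0,0,0,0,0,1],[-0.016,0.002,0.019,0,0,0,1],[-0.032,0.004,0.038,0,0,0,1],[-0.048,0.006,0.057,0,0,0,1],[-0.064,0.008,0.077,0,0,0,1]],
  ],
)

```text
time_s: 13.65
eef_pos: [0.4572, 0.2849, 0.1721]
eef_rot: [0.021, 0.938, -0.056, 0.341]
wrist_force: [0.5, -0.1, 0.2]
opening: 0.997
grasp_force: 0.0
```

```bash
python3 - <<'E'
from chk import *
snap('top');c=snap('scene','rel2',(340,170,560,350),3.5)
o=get_obs();print(o['q'],o['eef_pos'],o['wrist_force'],o['opening']); chk('L',c);chk('R',c)
p,r=cur();y=.159; Rt=R.from_matrix(np.array([[np.cos(y),np.sin(y),0],[np.sin(y),-np.cos(y),0],[0,0,-1]]))
go(np.array([.4233,.0759,.014]),Rt,p,r)
y=-.012; R2=R.from_matrix(np.array([[np.cos(y),np.sin(y),0],[np.sin(y),-np.cos(y),0],[0,0,-1]]))
go(np.array([.5125,-.3165,.014]),R2,np.array([.4233,.0759,.014]),Rt)
E
```

```text
[ 0.5867 -0.0437  2.1408 -0.7902  0.6256  2.8331] [0.4582 0.2867 0.1753] [ 0.2018 -0.4251  0.5017] 0.9935901664370117
L green n 146 underside: mid [0.0188 0.0054 0.0078] s 0.006084032423749055 normal [-0.0139  0.0076 -0.9999] 345
R green n 140 underside: mid [0.0197 0.0058 0.0084] s 0.007030394499819967 normal [ 0.0128 -0.0108  0.9999] 305
to [0.4233 0.0759 0.014 ] shift [-0.0349 -0.2108 -0.1613] rv [-0.0177  0.704   0.2658]
to [ 0.5125 -0.3165  0.014 ] shift [ 0.0892 -0.3924  0.    ] rv [ 0.     0.    -0.171]
```

View pics/rel2.png

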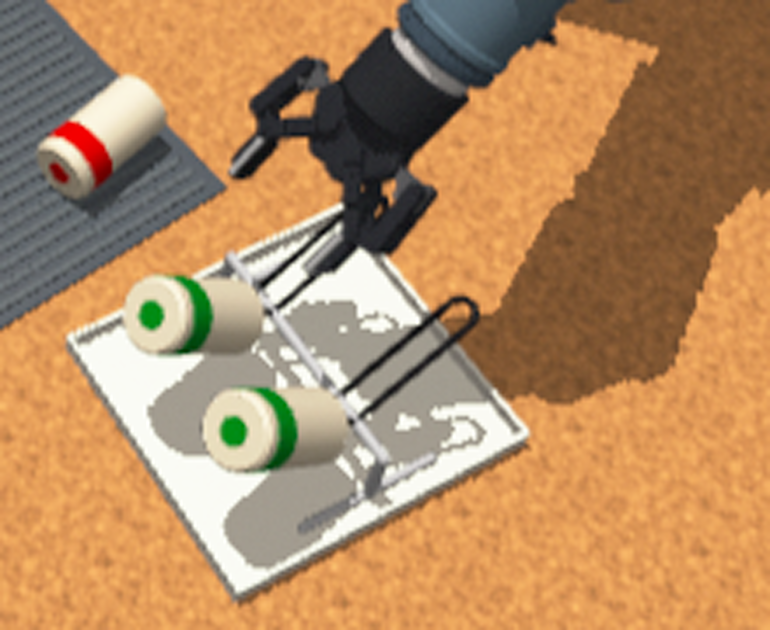

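Both greens are home (dots at crop px 152,314 and 232,431; s = 6 and 7 mm). Now the red one.

Emit:
carry_out(
  plan=[
    [[0,-0.006,0.014,-0.001,0.047,0.018,1],[0,-0.012,0.028,-0.002,0.094,0.035,1],[0,-0.018,0.042,-0.003,0.141,0.053,1],[0,-0.024,0.056,-0.005,0.188,0.071,1],[0,-0.03,0.07,-0.006,0.235,0.089,1]],
  ],
)

```text
time_s: 14.17
eef_pos: [0.4584, 0.2547, 0.242]
eef_rot: [0.014, 0.973, -0.01, 0.229]
wrist_force: [1.4, -0.1, 0.9]
opening: 0.996
grasp_force: 0.0
```

Emit:
carry_out(
  plan=[
    [[-0.004,-0.02,-0.008,-0.001,0.047,0.018,1],[-0.008,-0.04,-0.016,-0.002,0.094,0.035,1],[-0.012,-0.06,-0.024,-0.003,0.141,0.053,1],[-0.015,-0.08,-0.032,-0.005,0.188,0.071,1],[-0.018,-0.1,-0.04,-0.006,0.235,0.089,1]],
  ],
)

```text
time_s: 14.58
eef_pos: [0.4403, 0.1537, 0.2011]
eef_rot: [0.008, 0.993, 0.035, 0.113]
wrist_force: [0.3, -0.7, -0.7]
opening: 1.0
grasp_force: 0.0
```

Emit:
carry_out(
  plan=[
    [[-0.004,-0.02,-0.018,-0.001,0.058,0.022,1],[-0.009,-0.04,-0.036,-0.003,0.117,0.044,1],[-0.013,-0.06,-0.054,-0.004,0.175,0.066,1],[-0.017,-0.081,-0.07,-0.006,0.234,0.088,1],[-0.017,-0.081,-0.07,-0.006,0.234,0.088,1]],
  ],
)

```text
time_s: 15.0
eef_pos: [0.422, 0.0709, 0.1285]
eef_rot: [0.002, 0.997, 0.078, -0.006]
wrist_force: [-1.1, -0.5, 0.2]
opening: 1.006
grasp_force: 0.0
```

```bash
python3 - <<'E'
from h import *
snap('top');snap('scene');snap('top')
p,r=cur();y=.159; Rt=R.from_matrix(np.array([[np.cos(y),np.sin(y),0],[np.sin(y),-np.cos(y),0],[0,0,-1]]))
print(get_obs()['q']);go(np.array([.4233,.0759,.014]),Rt,p,r)
E
```

```text
[-0.1009 -0.0254  2.0467 -0.0053  1.1235  1.3143]
to [0.4233 0.0759 0.014 ] shift [-0.0001  0.0019 -0.1176] rv [ 0.0044 -0.0036  0.0011]
```

Emit:
carry_out(
  plan=[
    [[0,0.002,-0.035,0.004,-0.004,0.001,1],[0,0.002,-0.07,0.004,-0.004,0.001,1],[0,0.002,-0.1,0.004,-0.004,0.001,1],[0,0.002,-0.117,0.004,-0.004,0.001,1],[0,0.002,-0.117,0.004,-0.004,0.001,1]],
  ],
)

```text
time_s: 15.57
eef_pos: [0.4206, 0.0773, 0.0126]
eef_rot: [-0.0, 0.997, 0.081, -0.002]
wrist_force: [-0.7, 0.4, -0.1]
opening: 0.999
grasp_force: 0.0
```

Emit:
carry_out(
  plan=[
    [[0,0,0,0,0,0,1],[0,0,0,0,0,0,0],[0,0,0,0,0,0,0],[0,0,0,0,0,0,0],[0,0,0,0,0,0,0]],
  ],
)

```text
time_s: 15.98
eef_pos: [0.4252, 0.0764, 0.0172]
eef_rot: [0.0, 0.997, 0.08, 0.002]
wrist_force: [-1.8, 0.9, 7.6]
opening: 0.652
grasp_force: 63.2
```

Emit:
carry_out(
  plan=[
    [[0,0,0,0,0,0,0],[0,0,0.01,0,0,0,0],[0,0,0.04,0,0,0,0],[0,0,0.07,0,0,0,0],[0,0,0.1,0,0,0,0]],
  ],
)

```text
time_s: 16.4
eef_pos: [0.4231, 0.0762, 0.1172]
eef_rot: [0.0, 0.997, 0.08, 0.001]
wrist_force: [0.1, -0.3, -2.2]
opening: 0.651
grasp_force: 64.5
```

Emit:
carry_out(
  plan=[
    [[0.006,-0.026,0,0,0,-0.011,0],[0.012,-0.052,0,0,0,-0.022,0],[0.018,-0.078,0,0,0,-0.034,0],[0.024,-0.105,0,0,0,-0.046,0],[0.03,-0.131,0,0,0,-0.057,0]],
  ],
)

```text
time_s: 16.82
eef_pos: [0.4539, -0.0562, 0.1167]
eef_rot: [0.001, 0.999, 0.052, 0.001]
wrist_force: [0.5, -0.0, -0.8]
opening: 0.657
grasp_force: 64.6
```

Emit:
carry_out(
  plan=[
    [[0.006,-0.026,0,0,0,-0.011,0],[0.012,-0.052,0,0,0,-0.022,0],[0.018,-0.078,0,0,0,-0.034,0],[0.024,-0.105,0,0,0,-0.046,0],[0.03,-0.131,0,0,0,-0.057,0]],
  ],
)

```text
time_s: 17.23
eef_pos: [0.4837, -0.1874, 0.1165]
eef_rot: [0.001, 1.0, 0.023, 0.001]
wrist_force: [0.3, -0.4, -1.0]
opening: 0.651
grasp_force: 64.6
```

Emit:
carry_out(
  plan=[
    [[0.006,-0.026,0,0,0,-0.011,0],[0.012,-0.052,0,0,0,-0.022,0],[0.018,-0.078,0,0,0,-0.034,0],[0.024,-0.105,0,0,0,-0.046,0],[0.03,-0.131,0,0,0,-0.057,0]],
  ],
)

```text
time_s: 17.65
eef_pos: [0.5136, -0.3184, 0.1166]
eef_rot: [0.001, 1.0, -0.006, 0.001]
wrist_force: [0.1, -0.1, -1.1]
opening: 0.657
grasp_force: 64.6
```

```bash
python3 - <<'E'
from h import *
snap('top');snap('scene')
p,r=cur();y=-.012; Rt=R.from_matrix(np.array([[np.cos(y),np.sin(y),0],[np.sin(y),-np.cos(y),0],[0,0,-1]]))
print(get_obs()['opening'],get_obs()['wrist_force']);go(np.array([.5125,-.3165,.0135]),Rt,p,r)
E
```

```text
0.6544657224153595 [-0.2656  0.0626 -1.0384]
to [ 0.5125 -0.3165  0.0135] shift [-0.0017  0.0047 -0.1035] rv [0.0041 0.0035 0.0016]
```

Emit:
carry_out(
  plan=[
    [[0,0.002,-0.03,0,0,0,0],[0,0.004,-0.06,0,0,0,0],[0,0.004,-0.085,0,0,0,0],[0,0.004,-0.097,0,0,0,0],[0,0.004,-0.1,0,0,0,0]],
  ],
)

```text
time_s: 18.17
eef_pos: [0.5121, -0.3107, 0.0157]
eef_rot: [-0.002, 1.0, -0.005, -0.002]
wrist_force: [-15.9, 12.1, 32.0]
opening: 0.651
grasp_force: 69.6
```

Emit:
carry_out(
  plan=[
    [[0,0,0,0,0,0,0],[0,0,0,0,0,0,0],[0,0,-0.0005,0,0,0,0],[0,0,-0.001,0,0,0,0],[0,0,-0.001,0,0,0,0]],
  ],
)

```text
time_s: 18.58
eef_pos: [0.5141, -0.313, 0.0158]
eef_rot: [0.001, 1.0, -0.005, 0.001]
wrist_force: [-1.3, 2.5, 7.4]
opening: 0.655
grasp_force: 66.7
```

Resting on the floor with a light load. Release, back off, then check everything.

Emit:
carry_out(
  plan=[
    [[0,0,0,0,0,0,0.75],[0,0,0,0,0,0,1],[0,0,0,0,0,0,1],[0,0,0,0,0,0,1],[0,0,0.01,0,0,0,1]],
  ],
)

```text
time_s: 19.0
eef_pos: [0.5121, -0.3117, 0.0224]
eef_rot: [-0.001, 1.0, -0.005, -0.001]
wrist_force: [-1.3, -0.3, -0.7]
opening: 1.003
grasp_force: 0.0
```

Emit:
carry_out(
  plan=[
    [[0,0,0.03,0,0,0,1],[0,0,0.065,0,0,0,1],[0,0,0.1,0,0,0,1],[0,0,0.135,0,0,0,1],[0,0,0.17,0,0,0,1]],
  ],
)

```text
time_s: 19.42
eef_pos: [0.5132, -0.3126, 0.1966]
eef_rot: [0.0, 1.0, -0.005, 0.001]
wrist_force: [0.5, -0.9, -0.4]
opening: 0.999
grasp_force: 0.0
```

Emit:
carry_out(
  plan=[
    [[-0.03,0,0.01,0,0,0,1],[-0.06,0,0.02,0,0,0,1],[-0.09,0,0.02,0,0,0,1],[-0.12,0,0.02,0,0,0,1],[-0.15,0,0.02,0,0,0,1]],
  ],
)

```text
time_s: 19.83
eef_pos: [0.3622, -0.3126, 0.2151]
eef_rot: [0.001, 1.0, -0.005, 0.001]
wrist_force: [-0.4, -0.5, 0.7]
opening: 0.998
grasp_force: 0.0
```

```bash
python3 - <<'E'
from chk import *
snap('top');c=snap('scene','end',None,1.25);chk('L',c);chk('R',c)
P=cloud(c);x=P-np.array([.512,-.317,0]);m=(np.abs(x[...,0])<.085)&(np.abs(x[...,1])<.085)&(P[...,2]>.02)&(c['z_map']>0)
print('red in tub',P[m].min(0),P[m].max(0),m.sum(),get_obs()['wrist_force'])
E
```

```text
L green n 146 underside: mid [0.0193 0.0052 0.008 ] s 0.006466749799531468 normal [ 0.015  -0.0134  0.9998] 336
R green n 137 underside: mid [0.0194 0.0061 0.008 ] s 0.006980816737874325 normal [-0.0118  0.0119 -0.9999] 297
red in tub [ 0.4272 -0.4019  0.0202] [ 0.5702 -0.2764  0.5304] 615 [ 0.6789 -0.1981  0.3057]
```

View pics/end.png

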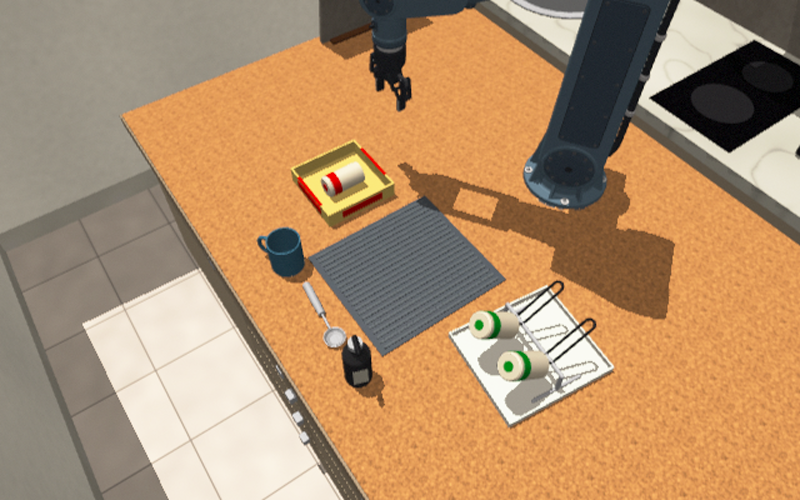

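The picture shows red lying in the tub (px 343,179) and both greens home on the far loops (px 490,324 and 522,365). The bottle, mug and spoon have not moved, and the arm is clear.

```bash
python3 -c "
from bench import hand_in
print(hand_in())"
```

```text
the job is handed in; nothing more can be done
None
```

I handed the job in at about 20 s: both green tumblers hang fully home on the two far loops, the red one lies on its side in the tub, the soap bottle, mug and spoon look unmoved, and no verdict came back.

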